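Jack up the front of a centrifuge and hold it

ROBOT

A 6-joint arm with a two-finger parallel gripper is mounted at the origin on the work surface. World frame = base frame: x ahead of the robot, y to its left, z up, the work surface at z = 0. Lengths are in m, angles in rad, forces in N, time in s.
With the tool pointing down it reaches from about 0.35 to 0.775 m from the base axis. Payload 7.3 kg.
Tool frame: the origin (TCP) lies at the very end of the fingers, on their centre line; the grasp point (between the pads) lies grip_point_offset behind it (grip_point_offset is the distance from the TCP to the grasp point, in m); z points along the fingers, y is the direction in which the jaws open and shut (so a half turn about z gives the same grasp; the last joint's range is limited). The gripper opens to 92 mm and grips with 3 to 60 N. Pads are 19 mm wide; open, the fingers measure 130 mm over their backs; the gripper's body (75 mm by 190 mm) begins 47 mm behind the grasp point.
Start: joints at [-1.401, 0.342, 1.524, -0, 1.275, -0.146], TCP at [0.163, -0.499, 0.227] pointing down, gripper open.
Joint ranges: [-2.53, 2.53], [-0.77, 2.02], [0.04, 2.7], [-1, 4.14], [0.28, 2.66], [-3.11, 3.11]. Speed limits (rad/s): [2.57, 2.57, 3.14, 3.14, 3.14, 3.14].

INTERFACE

Orientations are given as [roll, pitch, yaw] about the fixed x, y, z axes, in that order (R = Rz(yaw) Ry(pitch) Rx(roll)).
In Python, from cell import * gives the robot as it stands.
- The arm moves only by the shell command python3 -m inch 'ROWS' [OPENING] [FORCE]. ROWS is JSON, a list that holds one entry, the list of rows, each a list of 4 numbers: the shift along the tool's x, y, z in mm, then the turn about the tool's z in rad. In form: [[[x, y, z, roll], ...]]. A call has 1 to 10 rows; each row shifts and turns the commanded pose from where the row before left it, along the tool's axes as they then stand; what a row does not reach is not made up. A row lasts 1/8 s, in which the tool goes at most 62.5 mm and 10.7 degrees, less where a joint would pass 70% of its speed; a pose out of reach is approached as far as the arm can. A call with a gripper value outside its range is refused whole. OPENING is the closure, from -1 (fully open) to 1 (shut), set as the call begins (- or left out, the last holds). The fingers move at their own pace and stop on an object; FORCE is the grip in N (left out, the last holds). Time passes only in rows, so rows that do not move let the fingers close. It gives the time, the measured TCP pose, the force and the opening at its end, in the units of the state.
- observe(): the state, without advancing time (a new reading comes with each control period).
- read_camera(name): name is "side" or "top" or "wrist"; returns a dict with "img" (384x512x3 uint8, blue, green, red), "fx", "fy", "cx", "cy" (pixels), "eye" and "rotation" of the camera in the world; the wrist camera has in their place "T_tool_cam" (4x4, takes a point from camera to tool coordinates, whose origin is the TCP and whose axes are the flange's). Camera axes: x right, y down, z forward; pixel columns grow to the right and rows downward; lengths in m; the calibration is good to about 2 mm. A picture is of the moment at which its call begins: read the wrist's pose just before it. There is no depth.
- hand_in(): hands the job in, once; it reports no verdict.
Trained networks look in the newest picture that a camera, given by its name, has taken for a name from the list of things; names that differ only in an ending like _2 or _b are one class to them, and where a whole thing is asked for, a point or a joint stands for the part that bears it (a point fixed in the world has none). Each returns a list of dicts, best first, with "conf" (0 to 1); they miss things now and then, are a little off and sometimes report something else, mostly with a low value. They report only what shows in the picture. A call takes as long as a camera call.
- boxes_of(camera, label): "at" ([row, column] in pixels, amid what is visible of it).
- place_of(camera, label): "at" ([row, column] in pixels: a listed point, or the origin of a listed thing).
The state is a dict: "time": time; "qpos": joint angles; "qvel": joint speeds; "joint_efforts": joint torques, N m; "tool_pos": TCP position; "tool_rot": TCP orientation; "contact_force": force on the tool from outside, world axes, zero at the start; "torque": the same for the moment, N m; "opening": finger opening in m.
Only numpy, scipy, OpenCV 4.12 (cv2) and the standard library are available. Lean on these libraries where they do the work, as an engineer would, in place of code of your own. Each camera call takes 0.05 s, during which the arm holds its last target. There are 200 camera calls.

TASK

The centrifuge on the left needs its missing front foot fitted: set the small lever jack flat on the bench with its saddle centred under the round pad of the lift bracket on the machine's front, the spot marked by the pointed cone on top of the bracket. Then pump the handle: one full trial stroke, right down to its stop and all the way back up, then press it fully down again and finish while still holding it down, so that the jack alone keeps the machine's front raised. Do not push or lift the machine with the arm, and leave the other things on the bench where they are.

Things in the scene. Friction and masses are not known exactly. Their poses are not given: they have to be found in the camera images.
- jack: Loose lever jack, about 0.86 kg in all. Origin: centre of the underside of its flat dark base plate (260 x 76 x 8 mm, long along the jack's x; z up). At x = +100 mm the ram (40 mm across) carries the saddle; the handle's pivot is at x = 0, 45 mm above the bench, and the handle rises from there towards -x.
- carry_block (a point): Centre of the top of the jack's carrying block, a grey upright box at the jack's x = +10 mm: 36 mm along the jack's x, 34 mm along its y, from 8 to 72 mm above the bench. Grip it across its 34 mm, from above, to carry the jack.
- saddle_top (a point): Centre of the top face of the saddle, a steel disc 40 mm across and 8 mm thick at the jack's x = +100 mm; 60 mm above the bench with the handle up, 87 mm with the handle fully down.
- jack_handle (a joint): Handle angle, rad: 0 = up (sprung back; slopes up at 0.6 rad), 0.6 = fully down on its stop (level). At q the grip bar is at x = -150 cos(0.6 - q), z = 45 + 150 sin(0.6 - q) mm in the jack's frame. Each rad raises the saddle 45 mm; no catch: it comes down as the handle is let up. The bar takes about 1 to 3 N unloaded, 8 to 14 N lifting the machine.
- handle_bar (a point): Centre of the grip bar, a black rubber crossbar at the handle's end, 16 mm in diameter, 76 mm long, along the jack's y; its top is 8 mm above this point. Can be pressed down from above or pinched. At the start 130 mm above the bench, 45 mm when fully down.
- lift_pad (a point): Centre of the underside of the lift pad, a steel disc 36 mm across, 8 mm thick, under the lift bracket; 74 mm above the bench while the machine rests, 55 mm in front of the machine's front face, 25 mm behind the bracket's outer edge. Axes as machine_base.
- centrifuge (a joint): Tilt of the machine about its rear feet in rad, 0 = resting, grows as the front is raised; about 0.035 with the saddle under the pad and the handle fully down.
- machine_base: The white bench centrifuge (280 mm wide, 340 mm deep, 190 mm tall without its open lid, about 6.7 kg). Origin on the bench right below the middle of its front face; x points from the front into the machine, y along the front, z up. It stands on the bench and turns only about its rear feet when the front is lifted.
- jack_saddle: The saddle of the jack, same point as saddle_top.
- lift_bracket: Lift bracket: dark plate 44 mm wide standing 80 mm out from the machine's front, clamped anywhere along a rail there (does not slide in use). Its top is 92 mm above the bench; on it, right above the pad's centre, a steel cone 18 mm tall marks the spot. Origin at the front face, level with the pad's underside.
- rubber_foot: loose black rubber foot, 32 mm across, 20 mm tall, standing near the machine's front beyond the end of the rail; bystander
- rotor_bucket: black round swing-out bucket of a rotor, 60 mm across the rim, 62 mm tall, standing on the bench; bystander
- screwdriver: screwdriver lying on the bench; bystander
- screw_jar: jar 60 mm across, 70 mm tall; bystander
- parts_tray: low open grey tray 120 x 160 x 35 mm; bystander
- carton: small cardboard carton 90 x 70 x 60 mm; bystander
- rotor_hub: aluminium disc 50 mm across, 30 mm tall; bystander

How it is judged:
By the outcome, as a careful person would: the job done as asked, in the order asked, and still so for the second after the job is handed in, while the arm keeps its last pose, push and grip.
It also fails if it takes over 67 s, if anything falls off the work surface, if the arm or the gripper's body presses on something with over 40 N, if the wrist force passes 120 N, or if a joint passes its speed limit or range.

## Working session

There is one attempt and no reset: what is moved stays moved. The work goes in short steps, Python scripts to look and compute and a shell command to move; the robot and the scene stay as the last step left them, time stands still between calls to the robot, and variables do not carry over. Pictures are saved under pics/ and viewed, about 8 in all and at most 12, crops included, and the job is handed in when it is done.

```bash
mkdir -p pics
cat > h.py <<'E'
from cell import *
import numpy as np, cv2
from scipy.spatial.transform import Rotation as R
def cam(name):
    s=observe(); c=read_camera(name)
    if name=="wrist":
        T=np.eye(4);T[:3,:3]=R.from_euler('xyz',s["tool_rot"]).as_matrix();T[:3,3]=s["tool_pos"]
        M=T@np.array(c["T_tool_cam"]);c["eye"]=M[:3,3];c["rotation"]=M[:3,:3]
    return c
def ray(c,at):
    d=np.array([(at[1]-c["cx"])/c["fx"],(at[0]-c["cy"])/c["fy"],1.]);return np.array(c["rotation"])@d
def atz(c,at,z):
    d=ray(c,at);e=np.array(c["eye"]);return e+d*(z-e[2])/d[2]
def proj(c,p):
    q=np.array(c["rotation"]).T@(np.array(p)-c["eye"]);return q[1]/q[2]*c["fy"]+c["cy"],q[0]/q[2]*c["fx"]+c["cx"]
E
python3 - <<'E'
from h import *
np.set_printoptions(precision=4,suppress=True)
Z={"carry_block":.072,"saddle_top":.06,"handle_bar":.13,"lift_pad":.074,"jack":0,"machine_base":0,"lift_bracket":.074,"rubber_foot":0,"rotor_bucket":0,"screwdriver":0.01,"screw_jar":0,"parts_tray":0,"carton":0,"rotor_hub":0}
ims=[]
for n in ("top","side"):
    c=cam(n);cv2.imwrite(f"pics/{n}0.png",c["img"]);print(n,c["eye"])
    for k,z in Z.items():
        for r in place_of(n,k)[:2]:
            print(k,np.round(r["conf"],2),np.round(r["at"]),atz(c,r["at"],z)[:2])
print(observe())
E
```

```text
top [0.375  0.0278 1.3328]Traceback (most recent call last):
  File "<stdin>", line 9, in <module>
  File "h.py", line 13, in atz
    d=ray(c,at);e=np.array(c["eye"]);return e+d*(z-e[2])/d[2]
                                                         ~^^^
IndexError: invalid index to scalar variable.
```

```bash
python3 -c "
import cv2;a=cv2.imread('pics/top0.png');b=cv2.imread('pics/side0.png')
cv2.imwrite('pics/top1.png',cv2.resize(a,(800,600)));cv2.imwrite('pics/side1.png',cv2.resize(b,(800,600)))"
```

```text
[ WARN:0@0.008] global loadsave.cpp:275 findDecoder imread_('pics/side0.png'): can't open/read file: check file path/integrity
Traceback (most recent call last):
cv2.error: OpenCV(4.12.0) /io/opencv/modules/imgproc/src/resize.cpp:4208: error: (-215:Assertion failed) !ssize.empty() in function 'resize'
```

View pics/top1.png

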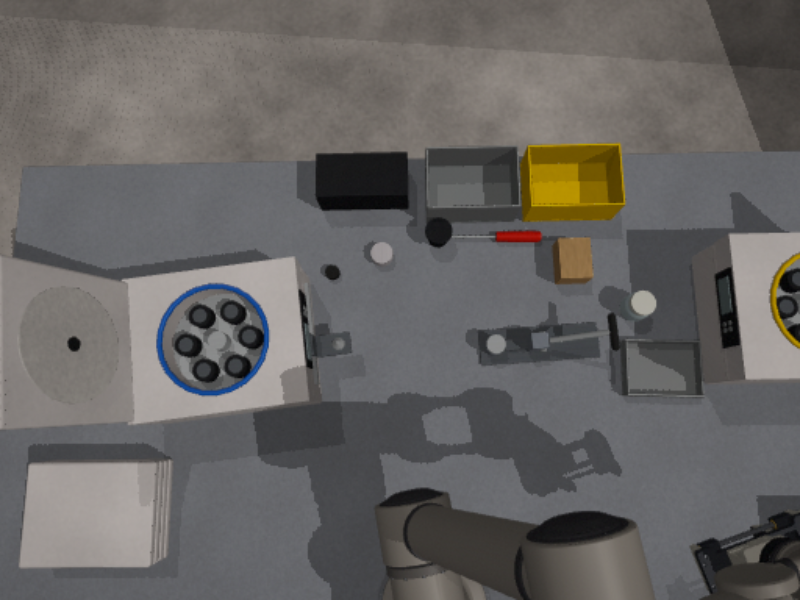

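The top view (800x600 scale) shows the jack with its saddle at (496,344), its block at (540,341) and its handle bar at (614,332). The bracket cone is at (339,344). The jack already points roughly at the machine.

```bash
sed -i 's/^def ray/def rot(c):\n    r=np.array(c["rotation"]);return r if r.ndim==2 else R.from_euler("xyz",r).as_matrix()\ndef ray/; s/np.array(c\["rotation"\])@d/rot(c)@d/; s/np.array(c\["rotation"\]).T/rot(c).T/' h.py
python3 - <<'E'
from h import *
np.set_printoptions(precision=4,suppress=True)
Z={"carry_block":.072,"saddle_top":.06,"handle_bar":.13,"lift_pad":.074,"jack":0,"machine_base":0,"lift_bracket":.074,"rubber_foot":0,"screw_jar":0,"parts_tray":0}
for n in ("top","side"):
    c=cam(n);cv2.imwrite(f"pics/{n}0.png",c["img"]);print(n,c["eye"],c["rotation"])
    if n=="side":cv2.imwrite('pics/side1.png',cv2.resize(c["img"],(800,600)))
    for k,z in Z.items():
        for r in place_of(n,k)[:2]:
            print(k,np.round(r["conf"],2),np.round(r["at"]),atz(c,r["at"],z)[:2])
c=cam("top"); print("cone tip from view",atz(c,[344*.64,339*.64],.11))
print(observe())
E
```

```text
top [0.375  0.0278 1.3328] [-2.9583  0.0204 -1.5854]
carry_block 0.96 [214. 347.] [ 0.5423 -0.2356]
saddle_top 0.58 [221. 200.] [0.5296 0.2441]
saddle_top 0.5 [219. 319.] [ 0.5283 -0.1465]
handle_bar 0.5 [210. 392.] [ 0.5449 -0.3643]
lift_pad 0.71 [222. 219.] [0.5236 0.179 ]
jack 0.66 [218. 345.] [ 0.5405 -0.2449]
machine_base 0.9 [218. 205.] [0.5453 0.2364]
machine_base 0.7 [198. 402.] [ 0.6062 -0.4453]
lift_bracket 0.21 [220. 220.] [0.5294 0.1764]
rubber_foot 0.58 [176. 214.] [0.6962 0.2069]
screw_jar 0.83 [197. 405.] [ 0.6078 -0.4537]
parts_tray 0.78 [238. 422.] [ 0.4649 -0.5011]
side [0.078  0.8163 1.0225] [-2.3403 -0.0083 -2.5595]
carry_block 0.57 [166. 306.] [ 0.5395 -0.2369]
saddle_top 0.4 [181. 295.] [ 0.5373 -0.1467]
handle_bar 0.74 [168. 243.] [ 0.7022 -0.0331]
handle_bar 0.69 [139. 320.] [ 0.5429 -0.3551]
jack 0.58 [176. 306.] [ 0.5445 -0.2571]
machine_base 0.65 [251. 232.] [0.573  0.2242]
screw_jar 0.72 [144. 317.] [ 0.6073 -0.4811]
parts_tray 0.89 [156. 341.] [ 0.4766 -0.4649]
cone tip from view [0.5253 0.1821 0.11  ]
{'time': 1.25, 'qpos': array([-1.401 ,  0.342 ,  1.5241,  0.    ,  1.2753, -0.146 ]), 'qvel': array([ 0.0013,  0.0003, -0.0001, -0.0003,  0.0001, -0.0006]), 'joint_efforts': array([ -0.0001, -43.1133, -24.4475,   0.072 ,   0.0482,   0.    ]), 'tool_pos': array([ 0.1631, -0.4991,  0.2267]), 'tool_rot': array([3.1415, 0.    , 0.3158]), 'contact_force': array([-0.0147, -0.4616,  0.2899]), 'torque': array([-0.0254, -0.0251, -0.0282]), 'opening': 0.09173874909052371}
```

View pics/side1.png

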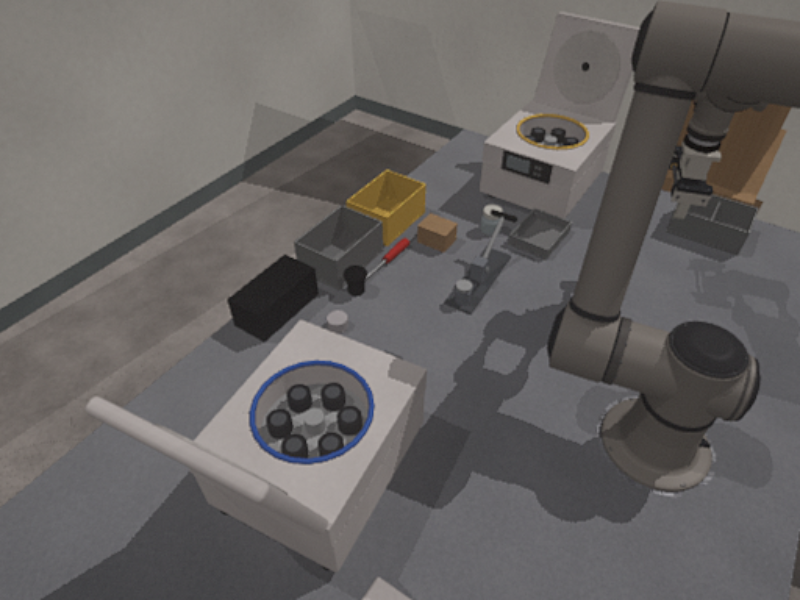

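```bash
python3 -m inch '[[[0,0,-4,-0.165],[0,0,-4,-0.165],[0,0,-4,-0.165],[0,0,-4,-0.165],[0,0,-4,-0.165],[0,0,0,-0.165],[0,0,0,-0.165],[0,0,0,-0.165]]]' -1 30; python3 -m inch '[[[24,39,0,0],[24,39,0,0],[24,39,0,0],[24,39,0,0],[24,40,0,0],[24,40,0,0],[24,40,0,0],[24,40,0,0],[24,39,0,0],[24,39,0,0]]]'; python3 -m inch '[[[0,0,0,0],[0,0,0,0]]]'
python3 - <<'E'
from h import *
np.set_printoptions(precision=4,suppress=True)
s=observe();print(s["tool_pos"],s["tool_rot"],s["qpos"])
c=cam("wrist");im=c["img"].copy();print(c["eye"])
for k,z in {"carry_block":.072,"saddle_top":.06,"handle_bar":.13,"jack":0}.items():
    for r in place_of("wrist",k)[:2]:
        print(k,np.round(r["conf"],2),np.round(r["at"]),atz(c,r["at"],z)[:2])
cv2.imwrite("pics/w1.png",im)
E
```

```text
time: 2.25
tool_pos: [0.1631, -0.4991, 0.2467]
tool_rot: [3.142, 0.0, 1.641]
contact_force: [-0.3, 0.2, -0.1]
opening: 0.092
time: 3.5
tool_pos: [0.5418, -0.233, 0.2468]
tool_rot: [3.141, 0.0, 1.636]
contact_force: [-0.2, 0.1, -0.5]
opening: 0.0919
time: 3.75
tool_pos: [0.5402, -0.2341, 0.2465]
tool_rot: [-3.141, 0.0, 1.636]
contact_force: [-0.6, 0.0, -0.4]
opening: 0.0918
[ 0.5402 -0.2341  0.2465] [-3.1407  0.0001  1.6362] [-0.5387  0.4478  1.3056 -0.0006  1.3889 -0.6041]
[ 0.5352 -0.1522  0.4042]
carry_block 0.91 [166. 246.] [ 0.5336 -0.2316]
saddle_top 0.89 [ 77. 247.] [ 0.5296 -0.1424]
jack 0.95 [162. 245.] [ 0.5326 -0.2437]
```

View pics/w1.png

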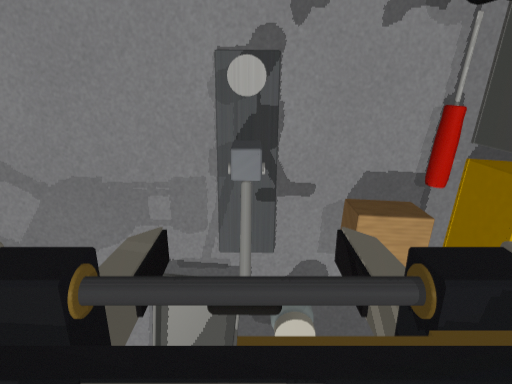

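```bash
python3 -c "
from cell import *
print(grip_point_offset)"; python3 -m inch '[[[2,-6,0,0],[0,0,40,0],[0,0,40,0],[0,0,40,0],[0,0,30,0],[0,0,30,0],[0,0,20,0],[0,0,6,0],[0,0,0,0]]]'; python3 -m inch '[[[0,0,0,0],[0,0,0,0],[0,0,0,0],[0,0,0,0],[0,0,0,0],[0,0,0,0],[0,0,0,0],[0,0,0,0]]]' 1 40
```

```text
0.0188
time: 5.12
tool_pos: [0.5344, -0.2325, 0.041]
tool_rot: [3.142, 0.0, 1.636]
contact_force: [0.0, -1.0, 0.5]
opening: 0.0915
time: 6.12
tool_pos: [0.5341, -0.2324, 0.0407]
tool_rot: [-3.141, -0.0, 1.636]
contact_force: [-2.4, 0.7, 1.5]
opening: 0.0341
```

```bash
python3 -m inch '[[[0,0,-8,0],[0,0,-12,0],[0,0,-10,-0.07],[15,4,0,0],[30,7,0,0],[35,8,0,0],[40,8,0,0],[40,8,0,0],[28,6,0,0],[15,4,0,0]]]'; python3 -m inch '[[[0,0,0,0],[0,0,0,0]]]'
python3 - <<'E'
from h import *
np.set_printoptions(precision=4,suppress=True)
s=observe();print(s["tool_pos"],s["tool_rot"],s["opening"])
dz=s["tool_pos"][2]-.0407
c=cam("wrist");im=c["img"].copy()
for k,z in {"carry_block":.072+dz,"saddle_top":.06+dz,"lift_pad":.074,"lift_bracket":.074,"machine_base":0}.items():
    for r in place_of("wrist",k)[:2]:
        print(k,np.round(r["conf"],2),np.round(r["at"]),atz(c,r["at"],z)[:2])
cv2.imwrite("pics/w2.png",im)
c=cam("top")
for k,z in {"saddle_top":.06+dz,"lift_pad":.074,"lift_bracket":.074,"machine_base":0}.items():
    for r in place_of("top",k)[:2]:
        print("top",k,np.round(r["conf"],2),np.round(r["at"]),atz(c,r["at"],z)[:2])
E
```

```text
time: 7.38
tool_pos: [0.5512, -0.0228, 0.0704]
tool_rot: [-3.141, -0.001, 1.707]
contact_force: [0.0, 0.1, -9.1]
opening: 0.0335
time: 7.62
tool_pos: [0.5518, -0.0257, 0.0706]
tool_rot: [-3.141, 0.0, 1.705]
contact_force: [0.4, -0.5, -9.3]
opening: 0.0337
[ 0.5518 -0.0257  0.0706] [-3.1414  0.0005  1.7053] 0.03372776928099391
carry_block 0.92 [275. 249.] [ 0.5505 -0.0249]
saddle_top 0.97 [ 62. 253.] [0.5402 0.0653]
top saddle_top 0.45 [217. 255.] [0.5372 0.0608]
top lift_pad 0.75 [222. 220.] [0.5226 0.1777]
top machine_base 0.9 [218. 203.] [0.5454 0.244 ]
top machine_base 0.18 [153. 318.] [ 0.7709 -0.1605]
```

View pics/w2.png

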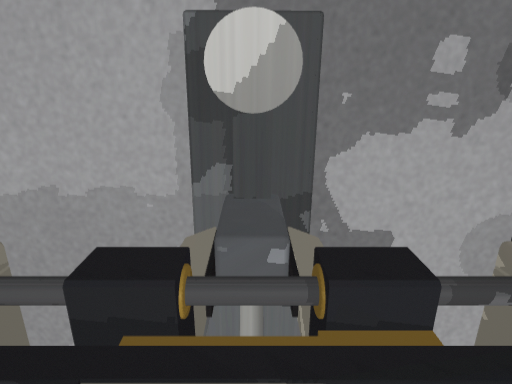

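The jack hangs straight in the grip. I'll raise it and pass beside the bracket so the wrist camera can see the cone.

```bash
python3 -m inch '[[[0,-10,-20,0],[0,-15,-30,0],[0,-20,-30,0],[10,-20,-20,0],[20,0,0,0],[25,0,0,0],[25,0,0,0],[15,0,0,0],[0,0,0,0],[0,0,0,0]]]'
python3 - <<'E'
from h import *
np.set_printoptions(precision=4,suppress=True)
s=observe();print(s["tool_pos"],s["tool_rot"],s["opening"])
dz=s["tool_pos"][2]-.0407
c=cam("wrist");im=c["img"].copy();print(c["eye"])
for k,z in {"carry_block":.072+dz,"saddle_top":.06+dz,"lift_pad":.074,"lift_bracket":.074,"machine_base":0}.items():
    for r in place_of("wrist",k)[:2]:
        print(k,np.round(r["conf"],2),np.round(r["at"]),atz(c,r["at"],z)[:2])
cv2.imwrite("pics/w3.png",im)
print("pred cone px",proj(c,[.5256,.182,.11]))
import pickle;pickle.dump(c,open("c3.pkl","wb"))
E
```

```text
time: 9.43
tool_pos: [0.4748, 0.0597, 0.1707]
tool_rot: [3.141, 0.001, 1.706]
contact_force: [0.1, -0.3, -9.2]
opening: 0.034
[0.4748 0.0597 0.1707] [3.1415 0.0007 1.7059] 0.03397604301021179
[0.4639 0.1411 0.3284]
carry_block 0.73 [276. 253.] [0.4754 0.0605]
saddle_top 0.87 [ 64. 253.] [0.4634 0.1501]
lift_pad 0.55 [ 37. 349.] [0.5291 0.1851]
pred cone px (np.float64(32.729247279796425), np.float64(359.2217933230179))
```

View pics/w3.png

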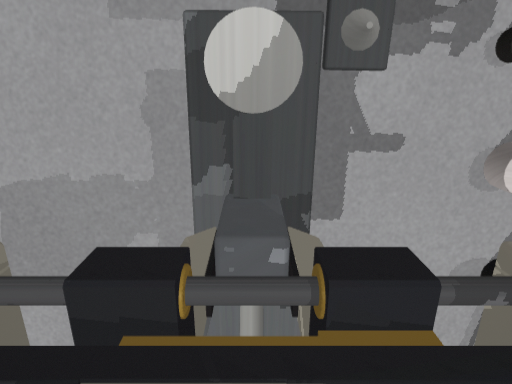

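The cone's base shows at about (col 360, row 30) and its tip at about (369, 25), on the bracket plate. The saddle is at (253, 64). The bracket is nearly parallel to the jack.

Run:
```python
from h import *
import pickle;c=pickle.load(open("c3.pkl","rb"))
np.set_printoptions(precision=4,suppress=True)
g=cv2.cvtColor(c["img"][0:80,315:400],cv2.COLOR_BGR2GRAY)
m=(g>90).astype(np.uint8);n,l,st,ce=cv2.connectedComponentsWithStats(m);print(st,ce+[315,0])
print(atz(c,[30,360],.092),atz(c,[25,369],.11))
print("bracket corners",atz(c,[68,325],.092),atz(c,[70,386],.092))
sad=atz(c,[62,253],.06+.13);print("sad",sad)
```

```text
[[   0    0   85   80 4241]
 [   0    0    3    4    9]
 [   8    3    1    1    1]
 [   1    5    1    1    1]
 [   0    7    1    1    1]
 [   2    7    1    1    1]
 [   4    6    1    1    1]
 [  26    8   39   43 1261]
 [  10   10    1    6    6]
 [  80   19    2    1    2]
 [  82   20    2    2    3]
 [   5   23   80   57 1235]
 [   7   25    3   32   38]] [[351.992   35.4126]
 [315.7778   1.1111]
 [323.       3.    ]
 [316.       5.    ]
 [315.       7.    ]
 [317.       7.    ]
 [319.       6.    ]
 [359.981   29.0246]
 [325.      12.5   ]
 [395.5     19.    ]
 [397.6667  20.6667]
 [372.6559  64.8769]
 [322.8947  38.9211]]
[0.5308 0.1871 0.092 ] [0.5305 0.187  0.11  ]
bracket corners [0.5125 0.1606 0.092 ] [0.5546 0.165  0.092 ]
sad [0.4632 0.1508 0.19  ]
```

```bash
python3 -m inch '[[[-20,0,0,0],[-30,12,-0,0],[-20,12,20,0],[0,12,25,0],[0,12,25,0],[0,12,25,0],[0,12,20,0],[0,0,8,0],[0,0,0,0],[0,0,0,0]]]'
python3 - <<'E'
from h import *
np.set_printoptions(precision=4,suppress=True)
s=observe();print(s["tool_pos"],s["tool_rot"],s["opening"])
M=R.from_euler('xyz',s["tool_rot"]).as_matrix()
print("to go (tool mm)",M.T@(np.array([.542,.096,.0407])-s["tool_pos"])*1000)
c=cam("wrist");r=place_of("wrist","saddle_top")[0];p=atz(c,r["at"],.06+s["tool_pos"][2]-.0407)
print(p,"to go via saddle",M.T@(np.array([.5307,.187,p[2]])-p)*1000)
E
```

```text
time: 10.98
tool_pos: [0.5555, 0.0004, 0.0485]
tool_rot: [3.141, 0.0, 1.706]
contact_force: [-0.2, -0.8, -9.4]
opening: 0.0338
[0.5555 0.0004 0.0485] [3.1405 0.0004 1.7057] 0.033802939191556296
to go (tool mm) [96.573  -0.5715  7.8017]
[0.545  0.0904 0.0678] to go via saddle [97.6236 -1.1678 -0.0443]
```

```bash
python3 -m inch '[[[10,-1,2,0],[17,0,1,0],[20,0,0,0],[20,0,0,0],[15,0,0,0],[10,0,0,0],[5,0,0,0],[0,0,0,0],[0,0,2,0],[0,0,2,0]]]'; python3 -m inch '[[[0,0,1,0],[0,0,0,0],[0,0,0,0]]]'
python3 - <<'E'
from h import *
np.set_printoptions(precision=4,suppress=True)
s=observe();print(s["tool_pos"],s["tool_rot"],s["opening"],s["contact_force"])
M=R.from_euler('xyz',s["tool_rot"]).as_matrix()
print("to go (tool mm)",M.T@(np.array([.542,.096,.0407])-s["tool_pos"])*1000)
E
```

```text
time: 12.32
tool_pos: [0.5415, 0.096, 0.0407]
tool_rot: [3.142, 0.0, 1.705]
contact_force: [-5.8, -1.4, 14.9]
opening: 0.0334
time: 12.7
tool_pos: [0.5415, 0.096, 0.0407]
tool_rot: [3.141, 0.001, 1.706]
contact_force: [-3.9, -4.4, 6.5]
opening: 0.034
[0.5415 0.096  0.0407] [3.1411 0.0007 1.7055] 0.034011983674229425 [-3.9015 -4.3687  6.4978]
to go (tool mm) [-0.0853  0.5371 -0.0464]
```

```bash
python3 -m inch '[[[0,0,0,0],[0,0,0,0],[0,0,0,0],[0,0,0,0],[0,0,0,0],[0,0,-10,0],[0,0,-30,0],[0,0,-50,0],[0,0,-50,0],[0,0,-10,0]]]' -1; python3 -m inch '[[[0,0,0,0],[0,0,0,0]]]'
python3 - <<'E'
from h import *
np.set_printoptions(precision=4,suppress=True)
s=observe();print(s["tool_pos"],s["tool_rot"],s["opening"])
c=cam("wrist");im=c["img"].copy()
for k,z in {"carry_block":.072,"jack":0,"handle_bar":.13,"lift_pad":.074,"saddle_top":.06}.items():
    for r in place_of("wrist",k)[:2]:
        print(k,np.round(r["conf"],2),np.round(r["at"]),atz(c,r["at"],z)[:2])
cv2.imwrite("pics/w4.png",im)
import pickle;pickle.dump(c,open("c4.pkl","wb"))
E
```

```text
time: 13.95
tool_pos: [0.5431, 0.0967, 0.1941]
tool_rot: [3.134, 0.001, 1.706]
contact_force: [-0.1, -0.3, -0.5]
opening: 0.0917
time: 14.2
tool_pos: [0.5404, 0.0965, 0.1881]
tool_rot: [-3.139, -0.0, 1.706]
contact_force: [0.0, 0.4, -0.8]
opening: 0.0917
[0.5404 0.0965 0.1881] [-3.1386 -0.0002  1.7057] 0.09173906147180723
carry_block 0.83 [184. 255.] [0.5434 0.0967]
carry_block 0.44 [ 77. 422.] [0.6643 0.2041]
jack 0.87 [176. 252.] [0.5417 0.0839]
lift_pad 0.97 [ 72. 253.] [0.5289 0.1897]
saddle_top 0.51 [174. 252.] [0.54  0.103]
saddle_top 0.49 [185. 253.] [0.5423 0.092 ]
```

View pics/w4.png

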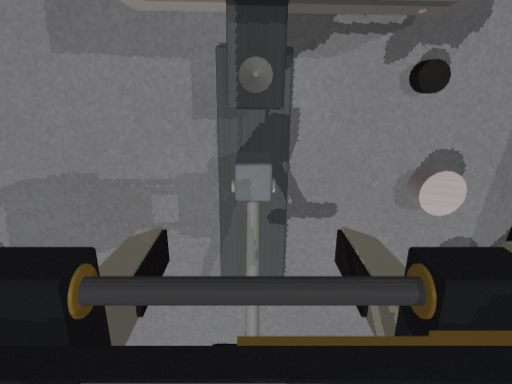

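The cone is at (256, 74), the block top is centred at (254, 182), and the front edge of the base is at row 46, columns 217 to 292. They look aligned; I'll check with numbers.

Run:
```python
from h import *
import pickle;c=pickle.load(open("c4.pkl","rb"))
np.set_printoptions(precision=4,suppress=True)
cone=atz(c,[74,255.5],.092);cs=atz(c,[73,256],.11)
a=atz(c,[46,217],.008);b=atz(c,[46,292],.008);bl=atz(c,[182,254],.072)
u=np.array([np.cos(1.7057),np.sin(1.7057),0]);v=np.array([u[1],-u[0],0])
print("cone",cone,cs,"front mid",(a+b)/2,np.linalg.norm(a-b),"block",bl)
for n,p in (("front",(a+b)/2-.03*u),("block",bl+.09*u)): d=cone-p;print(n,d@u*1000,d@v*1000)
e=a-b;print(np.degrees(np.arctan2(e[1],e[0])))
bar=bl-.01*u-.1238*u;print("bar up",bar[:2],"down",(bl-.16*u)[:2])
```

```text
cone [0.5309 0.1877 0.092 ] [0.5311 0.1877 0.11  ] front mid [0.5266 0.2162 0.008 ] 0.07266956436980933 block [0.5421 0.0986 0.072 ]
front 1.2318971409636787 0.37725066015734215
block -0.2187841717363173 0.8272132307393635
-172.2868016684437
bar up [ 0.5601 -0.0339] down [ 0.5636 -0.0599]
```

```bash
python3 -m inch '[[[-15,0,0,0],[-30,1,0,0],[-40,1,0,0],[-30,0,0,0],[-17,0,0,0],[0,0,15,0],[0,0,15,0],[0,0,0,0],[0,0,0,0],[0,0,0,0]]]' 1 30
python3 - <<'E'
from h import *
np.set_printoptions(precision=4,suppress=True)
s=observe();print(s["tool_pos"],s["tool_rot"],s["opening"],s["contact_force"])
c=cam("wrist");r=place_of("wrist","carry_block");print(r and atz(c,r[0]["at"],.072))
M=R.from_euler('xyz',s["tool_rot"]).as_matrix()
print("to go",M.T@(np.array([.5601,-.0339,.138])-s["tool_pos"])*1000)
c=cam("side");
for r in place_of("side","handle_bar")[:2]: print(r["conf"],r["at"],atz(c,r["at"],.13))
print(proj(c,[.5601,-.0339,.13]))
x,y=[int(v) for v in proj(c,[.55,.05,.1])[::-1]]
y0,x0=max(0,y-75),max(0,x-100)
cv2.imwrite("pics/s2.png",cv2.resize(c["img"][y0:y0+150,x0:x0+200],(800,600),interpolation=cv2.INTER_CUBIC));print(y0,x0)
E
```

```text
time: 15.75
tool_pos: [0.5614, -0.0336, 0.1602]
tool_rot: [3.141, 0.0, 1.707]
contact_force: [0.8, 0.7, 0.8]
opening: 0.0008
[ 0.5614 -0.0336  0.1602] [3.1407 0.0004 1.7065] 0.0007952599300195571 [0.791  0.6996 0.779 ]
[0.5417 0.0961 0.072 ]
to go [-0.0962 -1.3338 22.1609]
0.68 [184.7, 276.8] [ 0.5491 -0.0228  0.13  ]
0.47 [256.0, 231.8] [0.4981 0.3152 0.13  ]
(np.float64(181.78436750024943), np.float64(275.79249170295526))
127 165
```

View pics/s2.png

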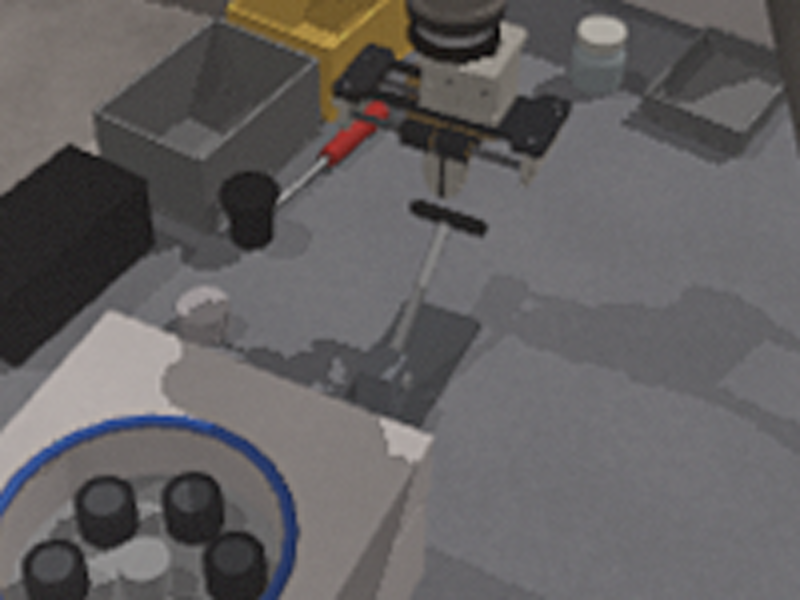

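The fingers hang right above the middle of the bar, at about (447, 215). I'll press along the arc in two parts.

```bash
python3 -m inch '[[[0,-1,12,0],[0,0,8,0],[0,0,3,0],[-4,0,6.4,0],[-4,0,6.4,0],[-3.4,0,6.7,0],[-3.2,0,6.8,0],[-2.6,0,7,0],[-2.5,0,7.1,0],[0,0,0,0]]]'; python3 -m inch '[[[-2,0,7.2,0],[-1.7,0,7.3,0],[-1.3,0,7.4,0],[-1,0,7.4,0],[-0.4,0,7.5,0],[-0.3,0,7.5,0],[0,0,2,0],[0,0,0,0],[0,0,0,0]]]'
```

```text
time: 17.2
tool_pos: [0.563, -0.0539, 0.096]
tool_rot: [3.141, 0.0, 1.706]
contact_force: [-0.2, -2.3, 2.5]
opening: 0.0002
time: 18.32
tool_pos: [0.5644, -0.062, 0.0521]
tool_rot: [3.14, 0.003, 1.706]
contact_force: [-5.2, -8.6, 16.1]
opening: -0.0001
```

```bash
python3 -m inch '[[[0,0,1.5,0],[0,0,0,0]]]'
python3 - <<'E'
from h import *
np.set_printoptions(precision=4,suppress=True)
s=observe();print(s["tool_pos"],s["contact_force"],s["torque"])
c=cam("wrist");cv2.imwrite("pics/w5.png",c["img"])
for k,z in {"carry_block":.072,"lift_pad":.088,"jack":0}.items():
    for r in place_of("wrist",k)[:1]: print(k,r["conf"],r["at"],atz(c,r["at"],z))
E
```

```text
time: 18.58
tool_pos: [0.5644, -0.0621, 0.0513]
tool_rot: [3.139, 0.004, 1.706]
contact_force: [-6.7, -7.4, 21.1]
opening: 0.0009
[ 0.5644 -0.0621  0.0513] [-6.6738 -7.3697 21.0883] [-1.3958  1.0757  0.0132]
```

View pics/w5.png

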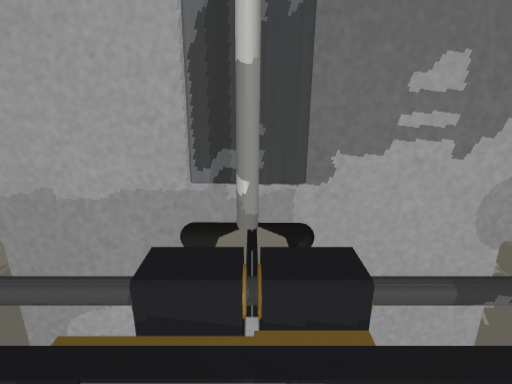

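Run:
```python
from h import *
np.set_printoptions(precision=4,suppress=True)
c=cam("wrist");u=np.array([np.cos(1.7057),np.sin(1.7057),0]);v=np.array([u[1],-u[0],0])
im=c["img"];s=observe()
a=atz(c,[184,191],.008);b=atz(c,[184,307],.008);m=(a+b)/2
sad=m+.23*u;print("rear mid",m,"width",np.linalg.norm(a-b),"saddle",sad,"cone-err",(np.array([.5309,.1877,.008])-sad)@u*1e3,(np.array([.5309,.1877,.008])-sad)@v*1e3)
f=atz(c,[223,248],.049);print("bar front edge",f,"rel tool along u mm",(f-s["tool_pos"])@u*1e3, "expect bar rel", (m-.02*u-s["tool_pos"])@u*1e3)
print("TCP px",proj(c,s["tool_pos"]), "bar centre px if at tool",proj(c,np.r_[s["tool_pos"][:2],.045]))
t=cam("top")
for k,z in {"lift_pad":.088,"machine_base":0,"carry_block":.072,"handle_bar":.045}.items():
    for r in place_of("top",k)[:1]: print(k,r["conf"],r["at"],atz(t,r["at"],z))
```

```text
rear mid [ 0.5601 -0.0408  0.008 ] width 0.07592354528032375 saddle [0.5292 0.1871 0.008 ] cone-err 0.3502594100220525 1.7552799890742428
bar front edge [ 0.5611 -0.0504  0.049 ] rel tool along u mm 12.031085652053985 expect bar rel 1.6761024032966474
TCP px (np.float64(244.96679992506148), np.float64(251.20079707282986)) bar centre px if at tool (np.float64(239.70293130195557), np.float64(251.1877492738192))
lift_pad 0.72 [219.5, 216.0] [0.5302 0.188  0.088 ]
machine_base 0.61 [217.4, 205.5] [0.5491 0.2358 0.    ]
carry_block 0.67 [217.6, 241.5] [0.537  0.1067 0.072 ]
handle_bar 0.47 [222.5, 194.9] [0.5267 0.264  0.045 ]
```

The jack is still in place and the handle is on its stop. Now all the way back up.

```bash
python3 -m inch '[[[0,0,-3.5,0],[0.3,0,-7.5,0],[0.4,0,-7.5,0],[1,0,-7.4,0],[1.3,0,-7.4,0],[1.7,0,-7.3,0],[2,0,-7.2,0],[2.5,0,-7.1,0],[2.6,0,-7,0]]]';  python3 -m inch '[[[3.2,0,-6.8,0],[3.4,0,-6.7,0],[4,0,-6.4,0],[4,0,-6.4,0],[0,0,-6,0],[0,0,-4,0],[0,0,0,0],[0,0,0,0],[0,0,0,0],[0,0,0,0]]]'
python3 - <<'E'
from h import *
np.set_printoptions(precision=4,suppress=True)
s=observe();print(s["tool_pos"],s["contact_force"])
c=cam("wrist");u=np.array([np.cos(1.7057),np.sin(1.7057),0]);v=np.array([u[1],-u[0],0])
for k,z in {"carry_block":.072,"handle_bar":.13}.items():
    for r in place_of("wrist",k)[:1]:
        p=atz(c,r["at"],z);print(k,r["conf"],r["at"],p)
        if k=="carry_block":
            d=np.array([.5309,.1877,.072])-p-.09*u;print("cone err",d@u*1e3,d@v*1e3)
c2=cam("side")
cv2.imwrite("pics/m.png",np.hstack([c["img"][:,56:456],cv2.resize(c2["img"][127:277,165:365],(400,384))]))
M=R.from_euler('xyz',s["tool_rot"]).as_matrix()
print("to go",M.T@(np.array([.5601,-.0339,.138])-s["tool_pos"])*1000)
E
```

```text
time: 20.2
tool_pos: [0.5619, -0.0481, 0.1106]
tool_rot: [-3.141, -0.001, 1.706]
contact_force: [0.4, 0.6, 1.1]
opening: 0.0006
time: 21.45
tool_pos: [0.56, -0.0341, 0.1465]
tool_rot: [-3.141, -0.0, 1.706]
contact_force: [0.1, -0.4, 0.2]
opening: 0.0002
[ 0.56   -0.0341  0.1465] [ 0.0552 -0.396   0.246 ]
carry_block 0.7 [5.7, 251.2] [0.5422 0.0969 0.072 ]
cone err 1.5315225713113805 1.060645285986708
handle_bar 0.55 [234.8, 247.9] [ 0.5583 -0.0362  0.13  ]
to go [0.2321 0.1135 8.5148]
```

View pics/m.png

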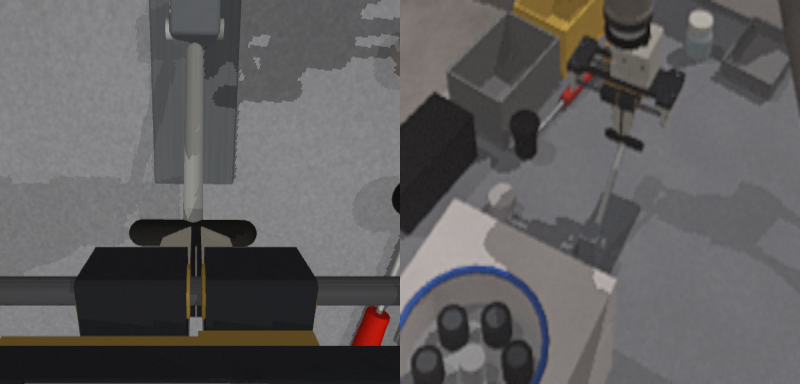

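The handle is fully up with no contact force, and the jack hasn't moved. Now the final press.

```bash
python3 -m inch '[[[0,0,8,0],[0,0,2,0],[-4,0,6.4,0],[-4,0,6.4,0],[-3.4,0,6.7,0],[-3.2,0,6.8,0],[-2.6,0,7,0],[-2.5,0,7.1,0],[-2,0,7.2,0],[-1.8,0,7.3,0]]]'; python3 -m inch '[[[-1.6,0,7.4,0],[-1.3,0,7.4,0],[-0.7,0,7.5,0],[-0.5,0,7.5,0],[0,0,2,0],[0,0,1.5,0],[0,0,0,0],[0,0,0,0],[0,0,0,0]]]'
python3 - <<'E'
from h import *
np.set_printoptions(precision=4,suppress=True)
s=observe();print(s["tool_pos"],s["contact_force"])
c=cam("wrist");cv2.imwrite("pics/w7.png",c["img"])
t=cam("top");z=cv2.imread("pics/top0.png")
a=t["img"][150:290,40:290];b=z[150:290,40:290]
cv2.imwrite("pics/t7.png",np.vstack([cv2.resize(a,(534,300)),cv2.resize(b,(534,300))]))
E
```

```text
time: 22.9
tool_pos: [0.5635, -0.0577, 0.0824]
tool_rot: [3.141, 0.001, 1.706]
contact_force: [-2.7, -1.8, 11.1]
opening: 0.0006
time: 24.02
tool_pos: [0.5642, -0.0622, 0.051]
tool_rot: [3.14, 0.002, 1.706]
contact_force: [-7.5, -4.0, 23.3]
opening: 0.0002
[ 0.5642 -0.0622  0.051 ] [-7.5266 -4.0249 23.296 ]
```

View pics/w7.png

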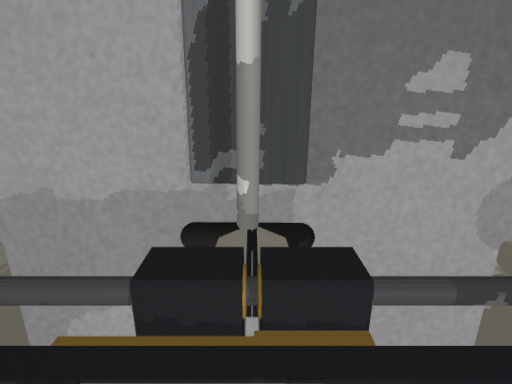

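View pics/t7.png

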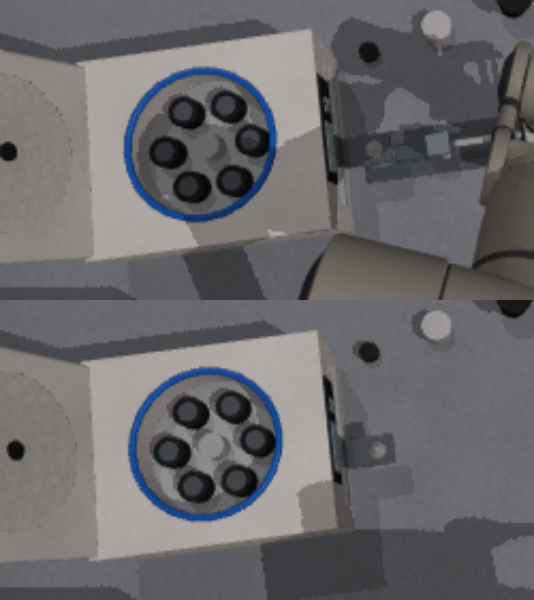

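In the second press the wrist picture matches the first stroke. The top view shows the machine's upper edge tipped back about 7 mm, which agrees with a tilt of about 0.035. The rubber foot and the other parts in view haven't moved.

```bash
python3 -c "
from cell import *
print(observe()['contact_force'],observe()['time']);print(hand_in())"
```

```text
[-7.72215673 -3.24659484 22.50483281] 24.125
the job is handed in; nothing more can be done
None
```

The jack is under the lift pad and the machine's front is raised, with the arm still pressing the handle down. The job was handed in at 24.1 s.

**What I did:** I carried the jack by its block, raised it beside the bracket to sight the cone, and set it flat under the pad. I then pumped one full stroke down to the stop and all the way back up, and pressed the handle fully down again.

**Last checks:**
- **Centring:** the saddle was within about 1 to 2 mm of the cone, both before the pumping and after the trial stroke.
- **Handle up between strokes:** there was no contact force on the fingers, and the pictures showed the handle up.
- **Handle down at the end:** the fingertips press at about 23 N. They are at z = 51 mm, about 2 mm below the bar top's nominal 53 mm. In the trial stroke, an extra 1.5 mm of commanded push added about 5 N with hardly any travel, so I take it to be on its stop.
- **Machine raised:** the top view shows its upper edge tipped back about 7 mm, which fits the expected tilt of about 0.035 rad.
- **Other things on the bench:** the ones I could see in that view, near the machine, had not moved. I did not check the ones further right again at the end.

**Disagreements:**
- The side force on the tool was about 8 N in each final hold, but the jack had not shifted when I measured it during the trial stroke.
- The top camera's positions for the pad and saddle were about 4 to 10 mm off the wrist camera's. I used the wrist camera's values.

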